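# Load the tack-welding indexer and hold it on its third stop

### The arm

A 6-joint arm with a two-finger parallel gripper is mounted at the origin on the work surface; the furniture and walls round the work are solid. World frame = base frame: x ahead of the robot, y to its left, z up, the work surface at z = 0. Lengths are in mm, angles in rad, forces in N, time in s.
With the tool pointing down it reaches from about 300 to 775 mm from the base axis. Payload 14.6 kg.
Tool frame: the origin (TCP) lies between the finger pads; the fingertips stand manip.tip_reach ahead of it and the grasp point (between the pads) lies 5 mm behind it (manip.tip_reach is the distance from the TCP to the fingertips, in mm); z points along the fingers, y is the line along which they close (so a half turn about z gives the same grasp; the last joint's range is limited). The gripper opens to 94 mm and grips with 3 to 60 N. Pads are 16 mm wide; open, the fingers measure 119 mm over their backs; the gripper's body (75 mm by 177 mm) begins 78 mm behind the grasp point.
Start: joints at [-1.327, 0.3, 1.521, -0, 1.321, -0.067], TCP at [168.194, -523.641, 219.446] pointing down, gripper open.
Joint ranges: [-3.03, 3.03], [-0.79, 2.21], [0.23, 2.52], [-1.04, 4.18], [0, 3.07], [-2.55, 2.55]. Speed limits (rad/s): [2.22, 2.22, 2.57, 3.14, 3.14, 3.14].

### API

Orientations are given as [roll, pitch, yaw] about the fixed x, y, z axes, in that order (R = Rz(yaw) Ry(pitch) Rx(roll)).
In Python, from cell import manip gives the robot as it stands. The module is installed in compiled form; this text tells all that it offers.
- The arm moves only by the shell command python3 -m creep 'ROWS' [FORCE]. ROWS is JSON, a list of rows, each a list of 3 entries, a list of its own where there are three numbers: the opening, from -1 (shut) to 1 (fully open), then the shift along the tool's x, y, z in cm, then the turn about the tool's z in units of 5 degrees (1.0 is 5 degrees). In form: [[grip, [tx, ty, tz], roll], ...]. A call has 1 to 12 rows; each row is the pose to reach, as a shift and turn from the pose commanded when the call began, along the tool's axes at that moment; what a row does not reach only later rows make up. A row lasts 1/10 s, in which the tool goes at most 50 mm and 8.59 degrees, less where a joint would pass 70% of its speed; a pose out of reach is approached as far as the arm can. A call with a gripper value outside its range is refused whole. The fingers move at their own pace and stop on an object; FORCE is the grip in N (left out, the last holds). Time passes only in rows, so rows that repeat a pose let the fingers close. It gives the time, the measured TCP pose, the force, the opening and the grip force at its end, in the units of the state.
- manip.read_state(): the state, without advancing time (a new reading comes with each control period).
- manip.camera(name): name is "scene" or "top"; returns the picture (384x512x3 uint8, red, green, blue); there is no depth.
- manip.camera_params(name): a dict with "fovy" (degrees; the focal length in pixels is half the picture's height over the tangent of half this angle, whatever the lens; pixels are square), "cx", "cy" (the principal point, pixels), "k1" (the pictures are not rectified: a ray, as slopes to the right and down, at radius r is drawn at 1 + k1 r^2 times it, then the intrinsics apply), "origin" and "attitude" of the camera in the world. Camera axes: x right, y down, z forward; pixel columns grow to the right and rows downward; lengths in mm; the calibration is good to about 2 mm. A picture is of the moment at which its call begins. camera_params takes no time and is no camera call.
- manip.sign_off(): hands the job in; it is judged then, once.
The state is a dict: "clock": time; "joints": joint angles; "qd": joint speeds; "effort": joint torques, N m; "eef_pos": TCP position; "eef_rot": TCP orientation; "wrist_force": force on the tool from outside, world axes, zero at the start; "moment": the same for the moment, N m; "finger_gap": finger opening in mm; "finger_force": force on a finger pad.
Only numpy, scipy, OpenCV 4.12 (cv2) and the standard library are available. Lean on these libraries where they do the work, as an engineer would, in place of code of your own. Each camera call takes 0.05 s, during which the arm holds its last target. There are 200 camera calls.

### The job

Stand the short upright piece of square tube squarely down through the window of the indexer's spark guard so that it sits on the bottom of the brass cup, and let go of it. Then take the black indexing knob by its bar and turn it clockwise, feeling the clicks, to the third stop from home (the red tick) without going past it. Finish while still gripping the knob there, with the tube in its cup and the other things on the bench left where they are.

Things in the scene. Friction and masses are not known exactly. Their poses are not given: they have to be found in the camera images.
- indexer: Fixed fixture on a blue plate; origin on the bench, x runs from the knob's axis (x = -75 mm) to the brass cup's (x = +90 mm). Round the cup a dark spark guard, 150 (x) by 110 mm (y), top at z = 75 mm, with a yellow rim: open window 122 (x) by 86 mm (y) centred on the cup. Knob on a grey tower, radius 40 mm, top at z = 61 mm, four tick marks, third red.
- nest_floor (a point): Centre of the inner floor of the square brass cup inside the guard, 17 mm above the bench. The cup is 35 mm square inside, 43 mm outside, walls 18 mm high above this point and parallel to this frame's x and y. It turns with the knob, angle for angle in the same direction (at knob angle 0 it is square to the indexer).
- tube: The work: dark steel square tube offcut standing upright on the bench beside the indexer, 30 x 30 mm, 52 mm high, walls 2 mm, open at the top, about 0.09 kg. Origin at the centre of its lower end, z up, x and y square to its faces; it may go into the cup on any of its four sides.
- knob_grip (a point): Point on the knob's vertical axis at the height to grip, 88 mm above the bench. The knob is a black disc (52 mm across, top 69 mm above the bench) carrying an upright bar: 46 mm long along this frame's x, 14 mm thick along y, top 102 mm above the bench, a white line on its -x half. The frame turns with the knob; at knob angle 0 it is parallel to the indexer's.
- knob (a joint): Angle of the knob in rad, growing clockwise seen from above; 0 is home. It starts from 0 to 0.22, in a free stretch. Then come four sprung stops at 0.595, 0.945, 1.295 (the third, red tick) and 1.645; end at 1.72. Getting over the hump before a stop takes up to about 0.12 N m, then it drops in with a click and stays there by itself.
- torch_stand_foot (a point): Fixed furniture to keep clear of: foot of the upright 16 mm post of the torch stand, on its black block (80 mm square, 56 mm high) right of the indexer; the post ends 540 mm above the bench. From it a thin plate and the torch reach to the right and far side, 210 to 530 mm up; a gripper clears all above 560 mm. A welding helmet hangs left of the robot base, 550 mm up and higher.
- lying_tube: Bystander: longer square tube offcut, 30 x 75 x 30 mm, lying on its side. Leave it.
- mug: Bystander: pale mug, 81 mm across, 90 mm high; origin under its centre. Leave it.
- paste_tin: Bystander: white tin with a red lid, 79 mm across, 50 mm high; origin under its centre. Leave it.
- angle_offcut: Bystander: offcut of steel angle, 40 x 85 x 40 mm; origin under its centre. Leave it.
There are look-alikes about, which are no part of the job. Leave any turquoise look-alike of the tube alone.

How it is judged:
By the outcome, as a careful person would: the job done as asked, in the order asked, and still so for the second after the job is handed in, while the arm keeps its last pose, push and grip.
It also fails if it takes over 67 s, if anything falls off the work surface, if the arm or the gripper's body presses on something with over 40 N, if the wrist force passes 120 N, or if a joint passes its speed limit or range.

## Working session

There is one attempt and no reset: what is moved stays moved. The work goes in short steps, Python scripts to look and compute and a shell command to move; the robot and the scene stay as the last step left them, time stands still between calls to the robot, and variables do not carry over. Pictures are saved under pics/ and viewed, at most 10 in all, crops included, and the job is handed in when it is done.

```bash
mkdir -p pics; python3 - <<'E'
from cell import manip
import cv2
for n in("scene","top"):
    p=manip.camera_params(n);print(n,p)
    cv2.imwrite(f"pics/{n}0.png",manip.camera(n)[:,:,::-1])
print(manip.tip_reach,manip.read_state())
E
```

```text
scene {'fovy': 57.59332425748973, 'cx': 248.8881120809582, 'cy': 194.75463871195012, 'k1': -0.06511793363460358, 'origin': array([256.83240284, 459.8011151 , 819.24662578]), 'attitude': array([-2.63227576, -0.01638387, -2.4543819 ])}
top {'fovy': 45.14814437310921, 'cx': 256.07704952900417, 'cy': 186.6170576921575, 'k1': -0.1584312485549928, 'origin': array([ 416.23368405,  126.98006205, 1210.66709085]), 'attitude': array([-3.08096685,  0.00913453, -1.60080149])}
14.0 {'clock': 0.1, 'joints': array([-1.32659465e+00,  3.00465219e-01,  1.52151623e+00, -1.56247321e-05,
        1.32074616e+00, -6.65993473e-02]), 'qd': array([ 0.00038882, -0.00187465, -0.00149154, -0.00033708, -0.00098072,
       -0.00092596]), 'effort': array([ 1.32343015e-03, -5.32643795e+01, -3.53281581e+01,  7.09410198e-02,
        2.34385132e-02, -6.11561882e-05]), 'eef_pos': array([ 168.13921769, -523.42460525,  218.91699396]), 'eef_rot': array([-3.14045920e+00, -6.04306986e-05,  3.10804860e-01]), 'wrist_force': array([ 0.13915711, -0.45047491,  0.59166851]), 'moment': array([ 0.03152186, -0.04449652,  0.07827647]), 'finger_force': 0.0, 'finger_gap': 93.90851145701357}
```

View pics/scene0.png

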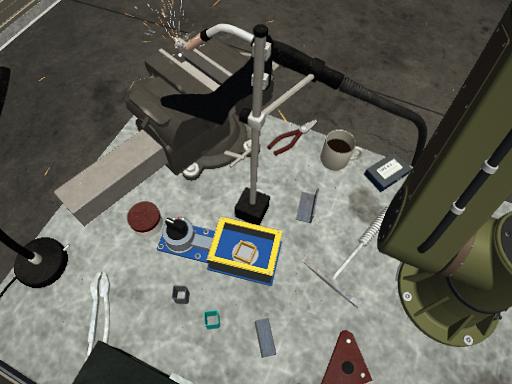

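View pics/top0.png

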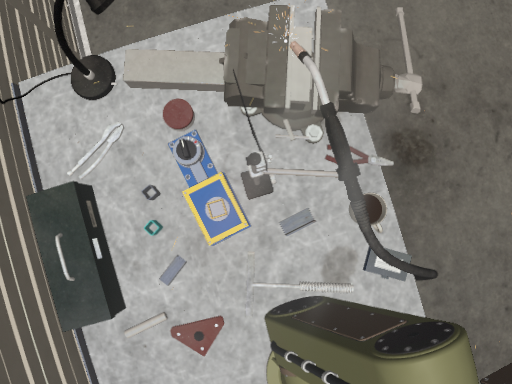

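The tube is at top (151,192) / scene (180,295). The turquoise look-alike is at top (153,227). The knob is at top (187,149) and the guard's yellow rim is around (216,208). Next I'll take enlarged crops.

```bash
cat > h.py <<'E'
import numpy as np,cv2
from cell import manip
from scipy.spatial.transform import Rotation as Rot
def cam(n):
    p=manip.camera_params(n); f=192/np.tan(np.radians(p['fovy']/2)); return p,f
def ray(n,uv):
    p,f=cam(n); d=(np.atleast_2d(uv)-[p['cx'],p['cy']])/f
    s=d.copy()
    for _ in range(20): s=d/(1+p['k1']*(s**2).sum(1,keepdims=True))
    return np.array(p['origin']),Rot.from_euler('xyz',p['attitude']).apply(np.c_[s,np.ones(len(s))])
def plane(n,uv,z):
    o,r=ray(n,uv); return (o+r*((z-o[2])/r[:,2:]))[:,:2]
def proj(n,P):
    p,f=cam(n); c=Rot.from_euler('xyz',p['attitude']).inv().apply(np.atleast_2d(P)-p['origin'])
    s=c[:,:2]/c[:,2:]; return s*(1+p['k1']*(s**2).sum(1,keepdims=True))*f+[p['cx'],p['cy']]
E
python3 - <<'E'
from h import *
for n,(a,b) in(("top",(130,125)),("scene",(150,205))):
    im=cv2.imread(f"pics/{n}0.png"); w,h=(133,100)
    hsv=cv2.cvtColor(im,cv2.COLOR_BGR2HSV)
    y=cv2.inRange(hsv,(20,120,120),(35,255,255))
    k,l,st,c=cv2.connectedComponentsWithStats(y); i=1+st[1:,4].argmax()
    cs=cv2.findContours((l==i).astype('uint8'),cv2.RETR_EXTERNAL,cv2.CHAIN_APPROX_NONE)[0]
    r=cv2.minAreaRect(plane(n,cs[0][:,0].astype(float),75).astype('float32')); print(n,"rim",r, cv2.boxPoints(r).round().tolist())
    hb=cv2.inRange(hsv,(100,100,60),(125,255,255))
    o=cv2.resize(im[b:b+h,a:a+w],None,fx=6,fy=6,interpolation=cv2.INTER_CUBIC)
    for x in range(0,w,10): cv2.putText(o,str(a+x),(x*6,8),0,.3,(0,0,255)); cv2.line(o,(x*6,10),(x*6,16),(0,0,255))
    for x in range(0,h,10): cv2.putText(o,str(b+x),(0,x*6+4),0,.3,(0,0,255)); cv2.line(o,(22,x*6),(28,x*6),(0,0,255))
    cv2.imwrite(f"pics/{n}0z.png",o)
print(plane("top",[[151,192],[187,149],[216,209],[178,113],[153,227]],50))
E
```

```text
top rim ((435.9259338378906, 237.98582458496094), (146.95126342773438, 108.54749298095703), 25.293155670166016) [[346.0, 256.0], [393.0, 158.0], [526.0, 220.0], [479.0, 318.0]]
scene rim ((436.2693176269531, 236.46205139160156), (149.54315185546875, 110.1108169555664), 25.275413513183594) [[345.0, 254.0], [392.0, 155.0], [527.0, 219.0], [480.0, 318.0]]
[[481.4336008  402.93363398]
 [588.24577683 308.3639036 ]
 [433.65420383 237.96463904]
 [682.49461743 330.27939561]
 [392.5181084  399.53136448]]
```

View pics/top0z.png

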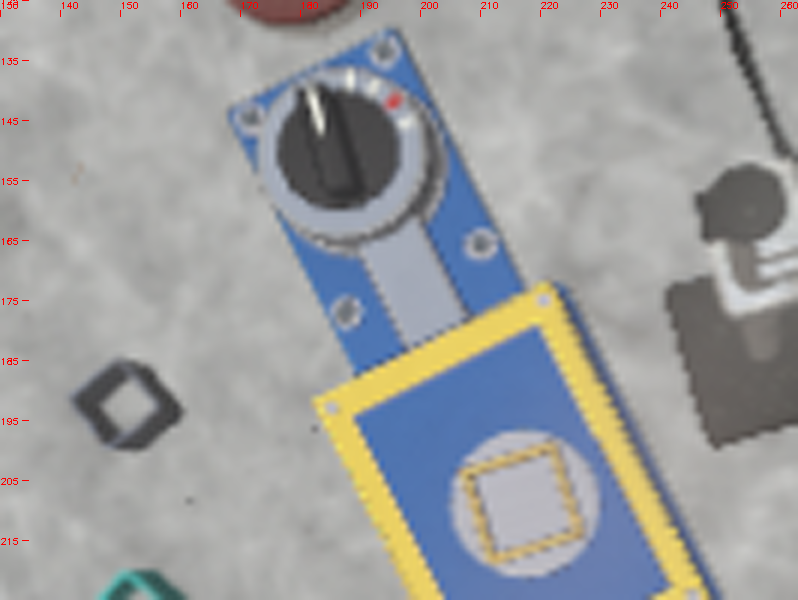

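View pics/scene0z.png

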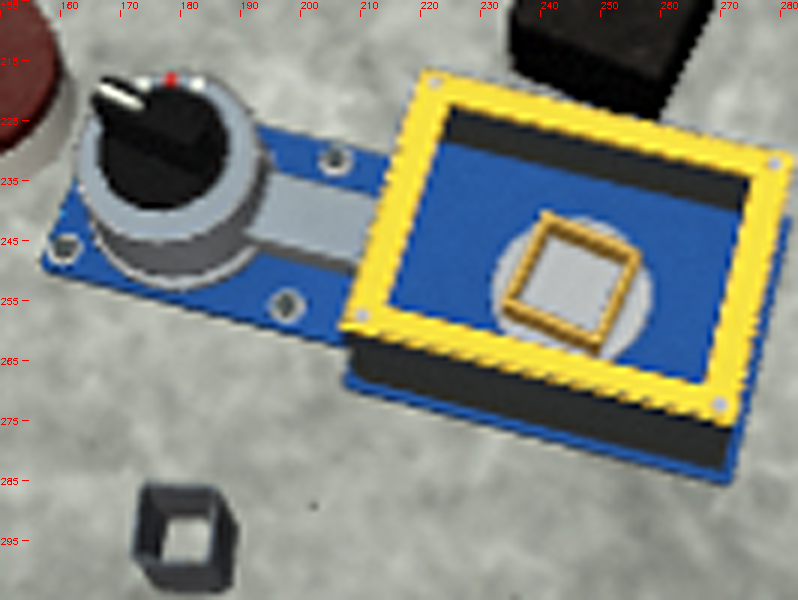

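Knob bar: the white end is at top (181.5,140), far end (187,157), and the red tick is at (195.5,142). The brass cup is at top (216,209) / scene (245,252), and the upright tube is at top (151,192).

```bash
python3 - <<'E'
from h import *
u=np.array([np.cos(np.radians(25.28)),np.sin(np.radians(25.28))])
print("knob",np.array([436.1,237.2])+165*u)
for n,(bx) in(("top",(195,190,240,230)),("scene",(228,232,262,270))):
    im=cv2.imread(f"pics/{n}0.png"); hsv=cv2.cvtColor(im,cv2.COLOR_BGR2HSV)
    m=cv2.inRange(hsv,(12,70,70),(32,255,255)); x0,y0,x1,y1=bx
    mm=np.zeros_like(m); mm[y0:y1,x0:x1]=m[y0:y1,x0:x1]
    k,l,st,c=cv2.connectedComponentsWithStats(mm); print(st[1:].tolist())
    i=1+np.argmin([np.hypot(*(cc-[216,209] if n=="top" else cc-[245,252])) for cc in c[1:]])
    p=np.argwhere(l==i)[:,::-1].astype(float)
    r=cv2.minAreaRect(plane(n,p,35).astype('float32')); print(n,"cup",r)
    # tube: dark mask
    x0,y0,x1,y1=(138,181,165,204) if n=="top" else (168,280,195,308)
    d=(im.max(2)<115).astype('uint8'); mm=np.zeros_like(d); mm[y0:y1,x0:x1]=d[y0:y1,x0:x1]
    k,l,st,c=cv2.connectedComponentsWithStats(mm); i=1+st[1:,4].argmax()
    cs=cv2.findContours((l==i).astype('uint8'),cv2.RETR_EXTERNAL,cv2.CHAIN_APPROX_NONE)[0][0]
    ap=cv2.approxPolyDP(cv2.convexHull(cs),1.2,True)[:,0]; 
    print(n,"tube",st[i].tolist(),"hull",ap.tolist()); print(" z52",plane(n,ap.astype(float),52).round().tolist()); print(" z0",plane(n,ap.astype(float),0).round().tolist())
print("block",plane("top",[[241,175],[249.5,199],[273,192],[258,180]],56),"bar",plane("top",[[181,139.5],[188,157]],102),plane("scene",[[168,220],[183,227]],102))
print("torch post foot top view",plane("scene",[[252,193]],56), plane("scene",[[260,30]],540),plane("top",[[252,160]],540))
E
```

```text
knob [585.29822565 307.66197175]
[[195, 190, 1, 1, 1], [226, 190, 14, 28, 129], [207, 199, 20, 20, 83], [195, 208, 11, 22, 96], [229, 224, 11, 6, 36]]
top cup ((435.13873291015625, 238.10009765625), (41.940818786621094, 42.080936431884766), 16.718183517456055)
top tube [142, 185, 18, 15, 122] hull [[152, 185], [159, 192], [159, 195], [154, 199], [149, 199], [142, 191], [148, 186]]
 z52 [[499.0, 400.0], [481.0, 382.0], [473.0, 382.0], [463.0, 395.0], [464.0, 408.0], [485.0, 426.0], [497.0, 410.0]]
 z0 [[503.0, 412.0], [484.0, 393.0], [476.0, 393.0], [465.0, 407.0], [466.0, 421.0], [488.0, 439.0], [500.0, 423.0]]
[[228, 240, 34, 30, 349]]
scene cup ((425.2367248535156, 241.74205017089844), (79.51004028320312, 66.94451904296875), 25.284391403198242)
scene tube [172, 286, 18, 18, 225] hull [[185, 286], [189, 292], [188, 302], [176, 303], [172, 297], [173, 287]]
 z52 [[481.0, 389.0], [465.0, 393.0], [452.0, 410.0], [470.0, 428.0], [486.0, 424.0], [500.0, 407.0]]
 z0 [[496.0, 384.0], [479.0, 388.0], [465.0, 406.0], [484.0, 426.0], [501.0, 422.0], [516.0, 404.0]]
block [[516.9670541  172.37274826]
 [456.09405258 152.79649796]
 [471.82446689  93.48780398]
 [503.07489645 130.10272124]] bar [[604.43967436 314.60540492]
 [560.8612029  298.13088205]] [[600.69911913 310.45650967]
 [562.53150478 300.98759736]]
torch post foot top view [[514.80975361 113.41600684]] [[493.46775336 141.98819573]] [[496.23177203 136.66730169]]
```

```bash
python3 - <<'E'
from h import *
o=[]
for n,(a,b) in(("top",(137,178)),("scene",(166,280))):
    A=[]
    for _ in range(4): A.append(manip.camera(n)[:,:,::-1].astype(float))
    im=np.mean(A,0).astype('uint8'); cv2.imwrite(f"pics/{n}1.png",im)
    z=cv2.resize(im[b:b+28,a:a+28],None,fx=14,fy=14,interpolation=cv2.INTER_CUBIC)
    for x in range(0,28,4):
        cv2.putText(z,str(a+x),(x*14,10),0,.35,(0,0,255)); cv2.line(z,(x*14+7,12),(x*14+7,18),(0,0,255))
        cv2.putText(z,str(b+x),(0,x*14+11),0,.35,(0,0,255)); cv2.line(z,(24,x*14+7),(30,x*14+7),(0,0,255))
    o.append(z)
cv2.imwrite("pics/tz.png",np.hstack(o))
E
```

```text
(no output)
```

View pics/tz.png

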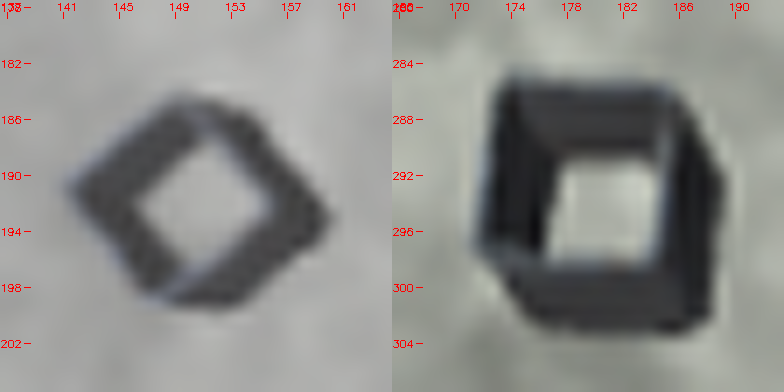

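The top-face corners are clear: top view zoom (70,188), (185,95), (268,203), (150,300); scene zoom (118,78), (276,90), (263,265), (86,245).

```bash
cat >> h.py <<'E'
def go(x,y,z,yawdeg,s=None):
    "shift (cm, tool axes) and roll (5deg units) from measured pose"
    s=s or manip.read_state(); R=Rot.from_euler('xyz',s['eef_rot']); yaw=np.degrees(s['eef_rot'][2])
    d=R.inv().apply(np.array([x,y,z])-s['eef_pos'])/10
    print("shift",d.round(3),"roll",round(-((yawdeg-yaw+180)%360-180)/5,3),"| at",s['eef_pos'].round(1),round(yaw,1),"t",s['clock'])
E
python3 - <<'E'
from h import *
for n,a,b,c in(("top",137,178,[(70,188),(185,95),(268,203),(150,300)]),("scene",166,280,[(118,78),(276,90),(263,265),(86,245)])):
    q=plane(n,(np.array(c)-6.5)/14+[a,b],52); e=np.roll(q,-1,0)-q
    print(n,q.mean(0),np.hypot(*e.T),np.degrees(np.arctan2(e[:,1],e[:,0]))%90)
go(350,-350,600,18); 
E
```

```text
top [482.60561965 408.79392379] [27.02569608 25.06433216 27.85094368 25.3242214 ] [37.01230007 36.76068971 37.51199064 34.8980754 ]
scene [482.70115801 406.33861348] [25.13248472 27.33203575 27.88797873 26.31059333] [35.66588145 39.86984374 33.69691059 34.06422701]
shift [ 22.62  -10.973 -38.056] roll -0.038 | at [ 168.2 -523.6  219.4] 17.8 t 0.5
```

```bash
python3 -m creep '[[1,[0,0,-38.5],0],[1,[0,0,-38.5],0],[1,[0,0,-38.5],0],[1,[0,0,-38.5],0],[1,[0,0,-38.5],0],[1,[0,0,-38.5],0],[1,[0,0,-38.5],0],[1,[0,0,-38.5],0],[1,[0,0,-38.5],0],[1,[0,0,-38.5],0],[1,[0,0,-38.5],0],[1,[0,0,-38.5],0]]'; python3 -c "
from h import *
go(360,0,605,72);go(450,290,605,126)"
```

```text
clock: 1.7
eef_pos: [168.2, -523.7, 603.5]
eef_rot: [-3.14, -0.0, 0.311]
wrist_force: [-0.4, -0.6, 0.3]
finger_gap: 93.8
finger_force: 0.0
shift [ 34.275 -44.     -0.066] roll -10.839 | at [ 168.2 -523.7  603.5] 17.8 t 1.7
shift [ 5.1713e+01 -6.8858e+01 -2.1000e-02] roll -21.639 | at [ 168.2 -523.7  603.5] 17.8 t 1.7
```

```bash
python3 -m creep '[[1,[34.3,-44,0],-10.8],[1,[34.3,-44,0],-10.8],[1,[34.3,-44,0],-10.8],[1,[34.3,-44,0],-10.8],[1,[34.3,-44,0],-10.8],[1,[34.3,-44,0],-10.8],[1,[34.3,-44,0],-10.8],[1,[34.3,-44,0],-10.8],[1,[34.3,-44,0],-10.8],[1,[34.3,-44,0],-10.8],[1,[34.3,-44,0],-10.8],[1,[34.3,-44,0],-10.8]]'; python3 -c "
from h import *
go(450,290,605,126)"
```

```text
clock: 2.9
eef_pos: [360.6, 4.0, 603.5]
eef_rot: [-3.14, -0.0, 1.259]
wrist_force: [0.1, -0.4, -0.1]
finger_gap: 94.1
finger_force: 0.0
shift [29.961 -0.262 -0.146] roll -10.772 | at [360.6   4.  603.5] 72.1 t 2.9
```

```bash
python3 -m creep '[[0.4,[30,-0.3,0],-10.8],[0.4,[30,-0.3,0],-10.8],[0.4,[30,-0.3,0],-10.8],[0.4,[30,-0.3,0],-10.8],[0.4,[30,-0.3,0],-10.8],[0.4,[30,-0.3,0],-10.8],[0.4,[30,-0.3,0],-10.8],[0.4,[30,-0.3,0],-10.8],[0.4,[30,-0.3,0],-10.8],[0.4,[30,-0.3,0],-10.8]]'; python3 -c "
from h import *
go(482.6,407.5,150,126)"
```

```text
clock: 3.9
eef_pos: [450.4, 284.7, 605.7]
eef_rot: [3.14, 0.0, 2.193]
wrist_force: [-0.6, 0.5, 0.1]
finger_gap: 65.6
finger_force: 0.0
shift [ 8.112  9.675 45.585] roll -0.068 | at [450.4 284.7 605.7] 125.7 t 3.9
```

```bash
python3 -m creep '[[0.4,[0,0,45.5],0],[0.4,[0,0,45.5],0],[0.4,[0,0,45.5],0],[0.4,[0,0,45.5],0],[0.4,[8,9.5,45.5],0],[0.4,[8,9.5,45.5],0],[0.4,[8,9.5,45.5],0],[0.4,[8,9.5,45.5],0],[0.4,[8,9.5,45.5],0],[0.4,[8,9.5,45.5],0],[0.4,[8,9.5,45.5],0],[0.4,[8,9.5,45.5],0]]'; python3 -c "
from h import *
go(482.6,407.5,37,126)"
```

```text
clock: 5.1
eef_pos: [481.5, 405.9, 150.6]
eef_rot: [3.141, 0.0, 2.195]
wrist_force: [0.5, 0.2, 0.2]
finger_gap: 65.7
finger_force: 0.0
shift [ 0.065  0.18  11.364] roll -0.05 | at [481.5 405.9 150.6] 125.8 t 5.1
```

```bash
python3 -m creep '[[0.4,[0,0.1,11.3],0],[0.4,[0,0.1,11.3],0],[0.4,[0,0.1,11.3],0],[0.4,[0,0.1,11.3],0],[-0.5,[0,0.1,11.3],0],[-0.5,[0,0.1,11.3],0],[-0.5,[0,0.1,11.3],0],[-0.5,[0,0.1,11.3],0],[-0.5,[0,0.1,11.3],0],[-0.5,[0,0.1,11.3],0]]' 6; python3 -c "
from h import *
go(482.6,407.5,37,126)"
```

```text
clock: 6.1
eef_pos: [482.3, 407.3, 37.0]
eef_rot: [3.141, 0.0, 2.196]
wrist_force: [0.4, -0.5, 6.0]
finger_gap: 30.5
finger_force: 6.0
shift [-0.004  0.036  0.002] roll -0.038 | at [482.3 407.3  37. ] 125.8 t 6.1
```

```bash
python3 -m creep '[[0.45,[0,0,0],0],[0.45,[0,0,0],0],[0.45,[0,0,0],0],[0.45,[0,0,0],0],[0.45,[0,0,0],8],[0.45,[0,0,0],8],[0.45,[0,0,0],8],[0.45,[0,0,0],8],[0.45,[0,0,0],8],[0.45,[0,0,0],18]]' && python3 -m creep '[[0.45,[0,0,0],9],[0.45,[0,0,0],9],[0.45,[0,0,0],9],[0.45,[0,0,0],9],[0.45,[0,0,0],9],[0.45,[0,0,0],9],[-0.5,[0,0,0],9],[-0.5,[0,0,0],9],[-0.5,[0,0,0],9],[-0.5,[0,0,0],9],[-0.5,[0,0,0],9]]'; python3 -c "
from h import *
go(482.6,407.5,37,36)"
```

```text
clock: 7.1
eef_pos: [482.0, 407.1, 36.3]
eef_rot: [-3.141, 0.0, 1.343]
wrist_force: [-0.3, -0.5, 0.3]
finger_gap: 68.1
finger_force: 0.0
clock: 8.2
eef_pos: [482.1, 407.2, 36.5]
eef_rot: [3.142, -0.0, 0.563]
wrist_force: [0.1, 0.1, -0.3]
finger_gap: 31.6
finger_force: 0.0
shift [ 0.062  0.001 -0.053] roll -0.753 | at [482.1 407.2  36.5] 32.2 t 8.2
```

```bash
python3 -m creep '[[-0.2,[0,0,0],-0.73],[-0.2,[0,0,0],-0.73],[-0.5,[0,0,0],-0.73],[-0.5,[0,0,0],-0.73],[-0.5,[0,0,0],-0.73],[-0.5,[0,0,0],-0.73]]'; python3 -m creep '[[0.45,[0,0,0],0],[0.45,[0,0,0],0],[0.45,[0,0,0],0],[0.45,[0,0,0],-9],[0.45,[0,0,0],-9],[0.45,[0,0,0],-9],[0.45,[0,0,0],-9],[0.45,[0,0,0],-9],[0.45,[0,0,0],-9],[0.45,[0,0,0],-9]]';  python3 -m creep '[[0.45,[0,0,0],-9],[0.45,[0,0,0],-9],[0.45,[0,0,0],-9],[0.45,[0,0,0],-9],[0.45,[0,0,0],-9],[0.45,[0,0,0],-9],[0.45,[0,0,0],-9],[-0.5,[0,0,0],-9],[-0.5,[0,0,0],-9],[-0.5,[0,0,0],-9],[-0.5,[0,0,0],-9],[-0.5,[0,0,0],-9]]' 10; python3 -c "
from h import *
go(482.1,407.2,150,126)"
```

```text
clock: 8.8
eef_pos: [482.1, 407.2, 36.5]
eef_rot: [-3.142, 0.0, 0.626]
wrist_force: [1.0, 0.1, 0.3]
finger_gap: 29.9
finger_force: 6.0
clock: 9.8
eef_pos: [482.1, 407.1, 36.4]
eef_rot: [-3.142, -0.0, 1.412]
wrist_force: [-0.5, -0.1, 0.2]
finger_gap: 68.1
finger_force: 0.0
clock: 11.0
eef_pos: [482.1, 407.2, 36.5]
eef_rot: [3.142, -0.0, 2.196]
wrist_force: [-0.2, 0.6, 0.8]
finger_gap: 31.5
finger_force: 0.0
shift [-0.0000e+00  4.0000e-03 -1.1353e+01] roll -0.031 | at [482.1 407.2  36.5] 125.8 t 11.0
```

Let the fingers close fully, then lift.

```bash
python3 -m creep '[[-0.5,[0,0,0],0],[-0.5,[0,0,0],0],[-0.5,[0,0,0],0],[-0.5,[0,0,-3],0],[-0.5,[0,0,-11.5],0],[-0.5,[0,0,-11.5],0],[-0.5,[0,0,-11.5],0],[-0.5,[0,0,-11.5],0],[-0.5,[0,0,-11.5],0]]' 15; python3 -c "
from h import *
go(435.8,237.5,150,106.7)"
```

```text
clock: 11.9
eef_pos: [481.6, 406.8, 149.8]
eef_rot: [-3.139, 0.0, 2.197]
wrist_force: [-0.0, -0.1, -1.1]
finger_gap: 29.8
finger_force: 15.0
shift [-11.036 -13.624   0.017] roll 3.832 | at [481.6 406.8 149.8] 125.9 t 11.9
```

```bash
python3 -m creep '[[-0.5,[-11,-13.6,0],3.8],[-0.5,[-11,-13.6,0],3.8],[-0.5,[-11,-13.6,0],3.8],[-0.5,[-11,-13.6,0],3.8],[-0.5,[-11,-13.6,0],3.8],[-0.5,[-11,-13.6,0],3.8],[-0.5,[-11,-13.6,0],3.8]]'; python3 - <<'E'
from h import *
go(435.8,237.5,80,106.7)
c=manip.camera("scene")[:,:,::-1]; a=c[195:295,180:313]
cv2.imwrite("pics/s2.png",cv2.resize(a,None,fx=6,fy=6,interpolation=cv2.INTER_CUBIC))
E
```

```text
clock: 12.6
eef_pos: [436.3, 239.0, 150.8]
eef_rot: [-3.141, 0.0, 1.866]
wrist_force: [0.1, 0.0, -0.5]
finger_gap: 30.3
finger_force: 15.0
shift [-0.128 -0.088  7.085] roll 0.04 | at [436.3 239.  150.8] 106.9 t 12.6
```

View pics/s2.png

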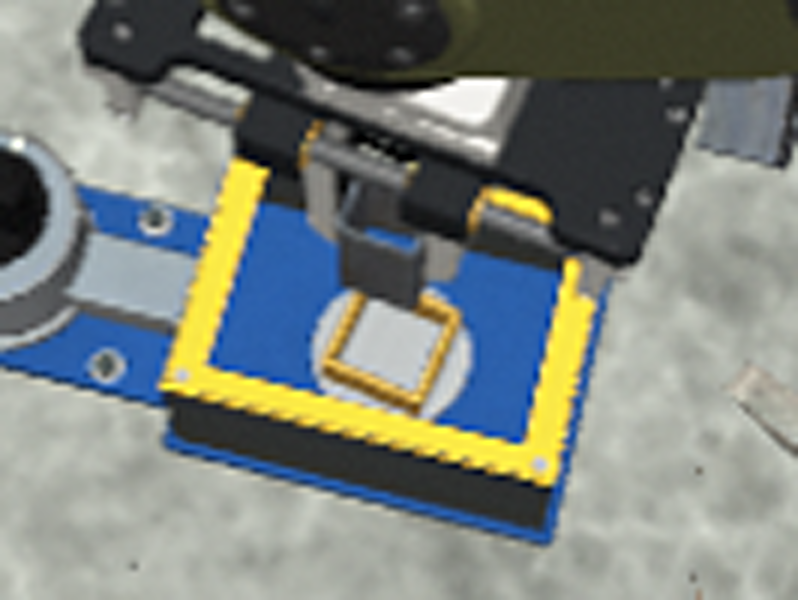

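The tube hangs upright above the cup (cup at about zoom (393,350)) and appears square to it. I'll check the cup centre from the scene view, then lower.

```bash
python3 - <<'E'
from h import *
q=plane("scene",(np.array([(545,213),(639,256),(596,353),(502,306)])-2.5)/6+[150,205],35); e=np.roll(q,-1,0)-q
print(q.mean(0),np.hypot(*e.T),np.degrees(np.arctan2(e[:,1],e[:,0]))%90)
go(435.6,237.6,62,106.7)
E
python3 -m creep '[[-0.5,[-0.1,-0.05,5],0.04],[-0.5,[-0.1,-0.05,5],0.04],[-0.5,[-0.1,-0.05,5],0.04],[-0.5,[-0.1,-0.05,5],0.04],[-0.5,[-0.1,-0.05,5],0.04]]'; python3 -c "
from h import *
go(435.6,237.6,54,106.7)"
```

```text
[435.09672722 238.03325566] [41.53417334 43.39884692 41.31556002 42.35421567] [13.70982035 16.25743421 12.24395079 16.63470475]
shift [-0.12  -0.106  8.89 ] roll 0.043 | at [436.3 239.1 150.9] 106.9 t 12.65
clock: 13.15
eef_pos: [436.8, 237.7, 103.0]
eef_rot: [3.139, -0.0, 1.862]
wrist_force: [0.1, 0.2, -1.5]
finger_gap: 30.5
finger_force: 15.0
shift [ 0.021 -0.127  4.901] roll -0.004 | at [436.8 237.7 103. ] 106.7 t 13.15
```

```bash
python3 -m creep '[[-0.5,[0.02,-0.1,2.5],0],[-0.5,[0.02,-0.1,2.5],0],[-0.5,[0.02,-0.1,2.5],0],[-0.5,[0.02,-0.1,2.5],0]]'; python3 - <<'E'
from h import *
go(435.4,237.8,54,106.5)
c=manip.camera("scene")[:,:,::-1]; a=c[225:275,210:277]
cv2.imwrite("pics/s3.png",cv2.resize(a,None,fx=10,fy=10,interpolation=cv2.INTER_CUBIC))
E
```

```text
clock: 13.55
eef_pos: [435.6, 237.4, 77.7]
eef_rot: [3.14, -0.0, 1.862]
wrist_force: [-0.9, -0.6, -1.0]
finger_gap: 29.9
finger_force: 15.0
shift [ 0.043 -0.014  2.368] roll 0.034 | at [435.6 237.4  77.7] 106.7 t 13.55
```

View pics/s3.png

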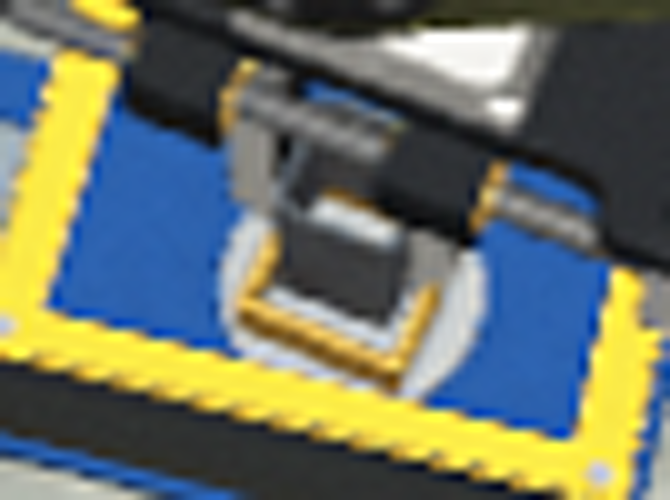

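The tube's lower edge, zoom (285,280)–(390,322), lies inside the cup walls and parallel to them. Lowering.

```bash
python3 -m creep '[[-0.5,[0.02,0,0.5],0],[-0.5,[0.02,0,1],0],[-0.5,[0.02,0,1],0]]'; python3 -m creep '[[-0.5,[0,0,0.4],0],[-0.5,[0,0,0.8],0],[-0.5,[0,0,1.1],0],[-0.5,[0,0,1.1],0]]';  python3 -c "
from h import *
go(435.4,237.8,54,106.5)"
```

```text
clock: 13.9
eef_pos: [434.7, 237.2, 65.7]
eef_rot: [-3.14, 0.0, 1.862]
wrist_force: [0.9, 0.7, -1.0]
finger_gap: 29.9
finger_force: 15.0
clock: 14.3
eef_pos: [434.8, 237.2, 54.9]
eef_rot: [-3.141, 0.0, 1.862]
wrist_force: [0.1, -0.3, -0.3]
finger_gap: 29.7
finger_force: 15.0
shift [0.037 0.071 0.094] roll 0.032 | at [434.8 237.2  54.9] 106.7 t 14.3
```

```bash
python3 -m creep '[[-0.5,[0,0,0.1],0],[-0.5,[0,0,0.15],0],[-0.5,[0,0,0.15],0]]'; python3 -m creep '[[-0.3,[0,0,0],0],[-0.1,[0,0,0],0],[-0.1,[0,0,0],0],[-0.1,[0,0,0],0],[-0.1,[0,0,0],0]]' 6
```

```text
clock: 14.6
eef_pos: [435.1, 237.3, 54.0]
eef_rot: [3.142, -0.0, 1.862]
wrist_force: [0.0, 0.2, 0.1]
finger_gap: 29.8
finger_force: 15.0
clock: 15.1
eef_pos: [435.1, 237.3, 54.0]
eef_rot: [3.141, -0.0, 1.862]
wrist_force: [0.5, -0.3, 1.0]
finger_gap: 42.2
finger_force: 0.0
```

```bash
python3 -m creep '[[-0.1,[0,0,-1],0],[-0.1,[0,0,-4],0],[-0.1,[0,0,-14],0],[-0.1,[0,0,-14],0],[-0.1,[0,0,-14],0],[-0.1,[0,0,-14],0]]'; python3 - <<'E'
from h import *
go(585.3,307.7,150,196.5); go(585.3,307.7,190,196.5)
E
```

```text
clock: 15.7
eef_pos: [435.2, 237.5, 195.2]
eef_rot: [3.139, -0.0, 1.862]
wrist_force: [0.2, 0.4, 0.6]
finger_gap: 42.4
finger_force: 0.0
shift [ 2.425 16.378  4.567] roll -17.967 | at [435.2 237.5 195.2] 106.7 t 15.7
shift [ 2.426 16.388  0.567] roll -17.967 | at [435.2 237.5 195.2] 106.7 t 15.7
```

```bash
python3 -m creep '[[-0.1,[2.4,16.4,0],0],[-0.1,[2.4,16.4,0],0],[-0.1,[2.4,16.4,0],0],[-0.1,[2.4,16.4,2],-9],[-0.1,[2.4,16.4,2],-9],[-0.1,[2.4,16.4,2],-9],[-0.1,[2.4,16.4,2],-9],[-0.1,[2.4,16.4,2],-9],[-0.1,[2.4,16.4,2],-9],[-0.1,[2.4,16.4,2],-9]]'; python3 -m creep '[[-0.1,[0,0,0],-9],[-0.1,[0,0,0],-9],[-0.1,[0,0,0],-9],[-0.1,[0,0,0],-9],[-0.1,[0,0,0],-9],[-0.1,[0,0,0],-9],[-0.1,[0,0,0],-9]]'; python3 - <<'E'
from h import *
go(585.3,307.7,88,196.5)
c=manip.camera("scene")[:,:,::-1]; a=c[195:295,150:283]
cv2.imwrite("pics/s4.png",cv2.resize(a,None,fx=6,fy=6,interpolation=cv2.INTER_CUBIC))
E
```

```text
clock: 16.7
eef_pos: [584.8, 307.1, 172.3]
eef_rot: [-3.14, -0.002, 2.647]
wrist_force: [-0.1, 0.3, -0.1]
finger_gap: 42.1
finger_force: 0.0
clock: 17.4
eef_pos: [585.0, 307.2, 173.0]
eef_rot: [-3.141, -0.002, -2.852]
wrist_force: [-0.9, 0.7, 0.6]
finger_gap: 42.2
finger_force: 0.0
shift [-0.059  0.038  8.501] roll 0.021 | at [585.  307.2 173. ] -163.4 t 17.4
```

View pics/s4.png

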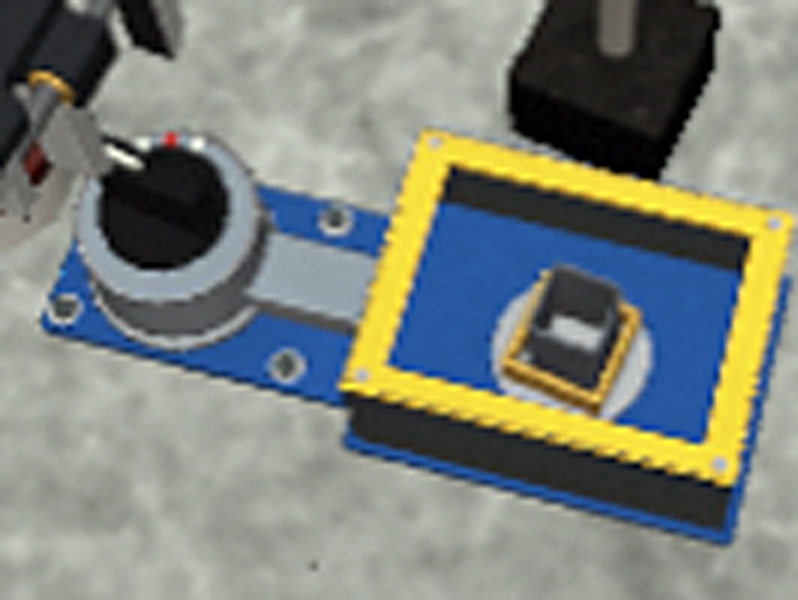

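The tube is standing in the brass cup (zoom (577,320)) and the knob is free at (165,205). Now descending onto the bar.

```bash
python3 -m creep '[[-0.1,[-0.05,0.02,4],0],[-0.1,[-0.05,0.02,8.5],0],[-0.1,[-0.05,0.02,8.5],0],[-0.1,[-0.05,0.02,8.5],0],[-0.9,[-0.05,0.02,8.5],0],[-0.9,[-0.05,0.02,8.5],0],[-0.9,[-0.05,0.02,8.5],0],[-0.9,[-0.05,0.02,8.5],0],[-0.9,[-0.05,0.02,8.5],0],[-0.9,[-0.05,0.02,8.5],0]]' 20; python3 -c "
from h import *
go(585.3,307.7,88,196.5);print(manip.read_state()['moment'])"
```

```text
clock: 18.45
eef_pos: [585.8, 307.5, 89.1]
eef_rot: [-3.141, 0.0, -2.851]
wrist_force: [-0.5, -2.8, 1.5]
finger_gap: 13.8
finger_force: 20.0
shift [0.039 0.036 0.112] roll 0.031 | at [585.8 307.5  89.1] -163.3 t 18.45
[-0.42870797 -0.1160076  -0.02324181]
```

```bash
m(){ python3 -c "
from h import *
s=manip.read_state();print('   yaw',np.degrees(s['eef_rot'][2]).round(2),'mz',s['moment'][2].round(3),'F',s['wrist_force'].round(1),'gap',round(s['finger_gap'],1))"; }
q(){ tail -0; }
python3 -m creep '[[-0.9,[0,0,0],1],[-0.9,[0,0,0],2],[-0.9,[0,0,0],2]]' 25|q; m
python3 -m creep '[[-0.9,[0,0,0],0.8],[-0.9,[0,0,0],0.8]]'|q; m
python3 -m creep '[[-0.9,[0,0,0],0.8],[-0.9,[0,0,0],0.8]]'|q; m
python3 -m creep '[[-0.9,[0,0,0],0.5],[-0.9,[0,0,0],0.5]]'|q; m
python3 -m creep '[[-0.9,[0,0,0],0.5],[-0.9,[0,0,0],0.5]]'|q; m
python3 -m creep '[[-0.9,[0,0,0],0.5],[-0.9,[0,0,0],0.5]]'|q; m
python3 -m creep '[[-0.9,[0,0,0],0.5],[-0.9,[0,0,0],0.5]]'|q; m
```

```text
yaw -173.42 mz 0.157 F [ 0.1 -2.9  3.1] gap 14.2
   yaw -177.29 mz 0.014 F [-0.7 -3.9  3. ] gap 14.3
   yaw 178.76 mz -0.058 F [-1.2 -4.4  3.1] gap 13.7
   yaw 176.31 mz -0.139 F [-0.1 -2.9  4.2] gap 13.8
   yaw 173.8 mz -0.116 F [-0.2 -3.4  4.4] gap 14.1
   yaw 171.3 mz -0.036 F [ 0.4 -4.1  4.9] gap 14.2
   yaw 168.79 mz 0.037 F [-0.6 -4.4  5.1] gap 13.7Exception ignored on flushing sys.stdout:
BrokenPipeError: [Errno 32] Broken pipe
Exception ignored on flushing sys.stdout:
BrokenPipeError: [Errno 32] Broken pipe
Exception ignored on flushing sys.stdout:
BrokenPipeError: [Errno 32] Broken pipe
Exception ignored on flushing sys.stdout:
BrokenPipeError: [Errno 32] Broken pipe
Exception ignored on flushing sys.stdout:
BrokenPipeError: [Errno 32] Broken pipe
Exception ignored on flushing sys.stdout:
BrokenPipeError: [Errno 32] Broken pipe
Exception ignored on flushing sys.stdout:
BrokenPipeError: [Errno 32] Broken pipe
```

```bash
m(){ python3 -c "
from h import *
s=manip.read_state();print('   yaw',np.degrees(s['eef_rot'][2]).round(2),'mz',s['moment'][2].round(3),'F',s['wrist_force'].round(1),'gap',round(s['finger_gap'],1))"; }
q(){ cat >/dev/null; }
python3 -m creep '[[-0.9,[0,0,0],0.7],[-0.9,[0,0,0],1.4],[-0.9,[0,0,0],1.4]]'|q; m
python3 -m creep '[[-0.9,[0,0,0],0.7],[-0.9,[0,0,0],0.7]]'|q; m
python3 -m creep '[[-0.9,[0,0,0],0.5],[-0.9,[0,0,0],0.5]]'|q; m
python3 -m creep '[[-0.9,[0,0,0],0.4],[-0.9,[0,0,0],0.4]]'|q; m
python3 -m creep '[[-0.9,[0,0,0],0.4],[-0.9,[0,0,0],0.4]]'|q; m
python3 -m creep '[[-0.9,[0,0,0],0.4],[-0.9,[0,0,0],0.4]]'|q; m
```

```text
yaw 161.76 mz -0.099 F [-0.7 -3.1  4.7] gap 13.8
   yaw 158.28 mz -0.182 F [ 0.1 -4.4  5. ] gap 14.1
   yaw 155.8 mz -0.167 F [ 0.3 -4.2  3.8] gap 13.9
   yaw 153.82 mz -0.141 F [-0.6 -3.6  5. ] gap 13.8
   yaw 151.83 mz -0.067 F [ 0.3 -3.3  5.6] gap 14.2
   yaw 149.83 mz 0.011 F [ 0.4 -3.   4.9] gap 13.8
```

```bash
m(){ python3 -c "
from h import *
s=manip.read_state();print('   yaw',np.degrees(s['eef_rot'][2]).round(2),'mz',s['moment'][2].round(3),'F',s['wrist_force'].round(1),'gap',round(s['finger_gap'],1))"; }
q(){ cat >/dev/null; }
python3 -m creep '[[-0.9,[0,0,0],0.7],[-0.9,[0,0,0],1.4],[-0.9,[0,0,0],1.4]]'|q; m
python3 -m creep '[[-0.9,[0,0,0],0.8],[-0.9,[0,0,0],0.8]]'|q; m
python3 -m creep '[[-0.9,[0,0,0],0.6],[-0.9,[0,0,0],0.6]]'|q; m
python3 -m creep '[[-0.9,[0,0,0],0.4],[-0.9,[0,0,0],0.4]]'|q; m
python3 -m creep '[[-0.9,[0,0,0],0.4],[-0.9,[0,0,0],0.4]]'|q; m
python3 -m creep '[[-0.9,[0,0,0],0.15],[-0.9,[0,0,0],0.15],[-0.9,[0,0,0],0.15]]'; m
python3 - <<'E'
from h import *
c=manip.camera("scene")[:,:,::-1]; a=c[195:295,150:283]
cv2.imwrite("pics/s5.png",cv2.resize(a,None,fx=6,fy=6,interpolation=cv2.INTER_CUBIC))
E
```

```text
yaw 142.79 mz -0.094 F [ 1.4 -4.   4.8] gap 14.1
   yaw 138.8 mz -0.119 F [ 0.4 -3.7  5.3] gap 14.0
   yaw 135.83 mz -0.22 F [ 1.9 -2.6  4.6] gap 14.1
   yaw 133.87 mz -0.086 F [ 1.8 -1.3  5.2] gap 13.7
   yaw 131.86 mz -0.016 F [ 1.  -2.   5.7] gap 13.9
clock: 22.65
eef_pos: [585.9, 307.8, 89.1]
eef_rot: [3.141, 0.0, 2.289]
wrist_force: [1.7, -1.8, 5.1]
finger_gap: 13.7
finger_force: 25.0
   yaw 131.18 mz -0.055 F [ 1.7 -1.8  5.1] gap 13.7
```

View pics/s5.png

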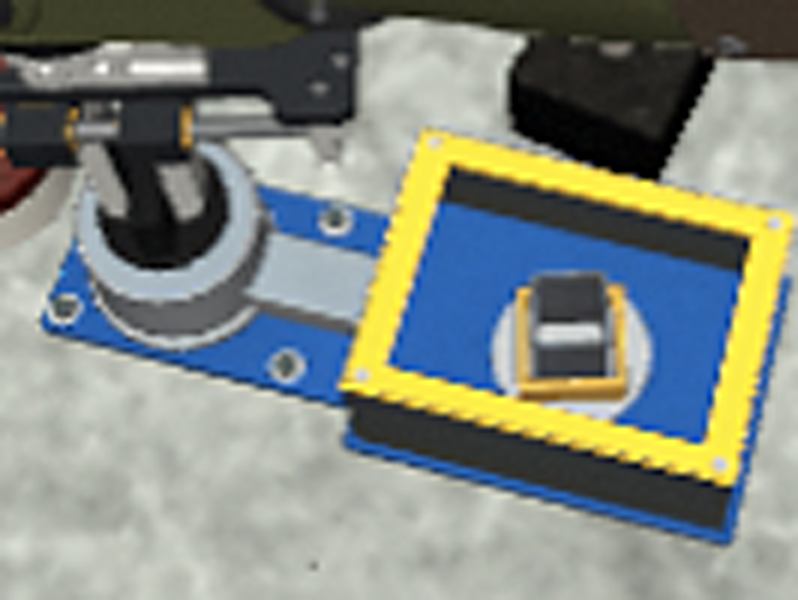

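The tube sits in the turned cup (zoom (572,330)) and the gripper still holds the bar. One check of the cup angle before handing in.

```bash
python3 - <<'E'
from h import *
q=plane("scene",(np.array([(518,399),(627,396),(624,285),(516,288)])-2.5)/6+[150,195],35); e=np.roll(q,-1,0)-q
print(np.hypot(*e.T),np.degrees(np.arctan2(e[:,1],e[:,0]))%90)
s=manip.read_state();print(s['clock'],s['moment'].round(3),s['joints'].round(2))
E
```

```text
[42.3602249  46.08040318 43.0823373  45.99295398] [41.34428036 40.464315   41.4533558  41.36215169]
22.7 [-0.408 -0.494  0.007] [ 0.43  0.67  1.29  0.    1.18 -0.29]
```

The cup measures 41.2° where 41.1° is expected, so the knob is at the third stop. Handing in.

```bash
python3 -c "
from cell import manip
print(manip.sign_off())"
```

```text
the job is handed in; nothing more can be done
None
```

The tube is standing in the brass cup and let go; the knob is at the third stop (red tick), still gripped, and I handed the job in at 22.7 s.

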